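# Latch the sprung rack stage under the dispenser nozzles and start it

### The job

Push the dispenser's sprung stage by its upright push plate, in towards the nozzles, until it has gone past its stop pin, then let go so that it springs back and latches against the pin at its middle position. Only when it is latched there, press the round start button on the console fully down, then let it go. Lift nothing, do not touch the tube rack riding on the stage, and leave the console and the other things on the bench where they are.

Things in the scene. Friction and masses are not known exactly. Their poses are not given: they have to be found in the camera images.
- dispenser: White dispenser fixed to the bench: grey base 330 x 180 x 20 mm, from 150 mm before the origin to 180 mm beyond it; portal 10 to 60 mm beyond it, 174 mm wide, 165 mm high, with four nozzles 100 mm above the bench. Origin: on the bench, on the stage's centre line. x = direction in which the stage is pushed in, z up. Upright steel stop pin, 10 mm across, on its +y side, 50 mm before the origin.
- stage_travel (a joint): Travel of the stage along the dispenser's +x, m: 0 = home, where its spring holds it; 0.070 = end stop. Pushing slowly takes 4 N at home, 7.5 N at the end, and up to 2 N more from 0.005 to 0.045, where a tooth forces the stop pin aside. Past 0.046 the pin springs out behind the tooth: let go beyond 0.050, the stage returns and rests latched at 0.045. Let go sooner, it goes back to 0.
- stage: Sprung aluminium stage: 150 x 105 mm tray with rack, and at its near (-x) end an upright push plate 8 mm thick (x), 80 mm wide (y), from 28 to 88 mm above the bench, rigid with it. Origin: under the tray's centre, 28 mm above the bench; the push plate's near face is 126 mm before it. x axis = push direction, as the dispenser's. A 54 mm gap lies between the plate and the rack.
- push_face (a point): Centre of the push plate's near (-x) face, 58 mm above the bench: the place to push on.
- stage_seat (a point): Centre of the stage's tray, on the face on which the rack stands, 38 mm above the bench; moves with the stage; axes as the dispenser's.
- tube_rack: Loose white rack, 128 x 86 x 45 mm, with 24 open tubes that rise 7 mm above it, 0.14 to 0.28 kg; stands in the stage's tray within an 8 mm rim and rides along. Top of the tubes 90 mm above the bench. Origin: centre of its underside. Not to be touched.
- console: White start console fixed to the bench beside the dispenser (left or right), 100 x 90 x 40 mm with a small display and one round grey button. Origin: centre of its underside.
- start (a joint): Travel of the start button in m: 0 = up, 0.006 = fully down; sprung, about 1.5 N to start and 5 N fully down; comes up again by itself.
- start_top (a point): Centre of the top of the round start button, 32 mm across, in a 48 mm round grey collar; about 62 mm above the bench when up; 18 mm off the console's middle, away from the display. Pressed straight down.
- tip_box: Bystander: loose clear box with green lid, 122 x 87 x 52 mm. Origin: centre of its underside.
- reagent_bottle: Bystander: loose white plastic bottle, 56 mm across, 120 mm high. Origin: centre of its underside.
- sample_jar: Bystander: loose glass jar with orange cap, 60 mm across, 85 mm high. Origin: centre of its underside.
Not all that is in view belongs to the job. What is shaped like the console but yellow is not meant.

How it is judged:
By the outcome, as a careful person would: the job done as asked, in the order asked, and still so for the second after the job is handed in, with the robot touching nothing.
It also fails if it takes over 45 s, if anything falls off the work surface, if the arm or the gripper's body presses on something with over 40 N, if the wrist force passes 120 N, or if a joint passes its speed limit or range.

### The arm

A 6-joint arm with a two-finger parallel gripper is mounted at the origin on the work surface. World frame = base frame: x ahead of the robot, y to its left, z up, the work surface at z = 0. Lengths are in m, angles in rad, forces in N, time in s.
With the tool pointing down it reaches from about 0.375 to 0.9 m from the base axis. Payload 3.1 kg.
Tool frame: the origin (TCP) lies midway between the tips of the shut fingers; the grasp point (between the pads) lies 19 mm behind it; x points along the fingers, y is the direction in which the jaws open and shut, and the axes are right-handed (so a half turn about x gives the same grasp; the last joint's range is limited). The gripper opens to 87 mm and grips with 3 to 60 N. Pads are 19 mm wide; open, the fingers measure 117 mm over their backs; the gripper's body (75 mm by 190 mm) begins 51 mm behind the grasp point.
Start: joints at [-1.3, 0.527, 1.433, -0, 1.181, -0.178], TCP at [0.272, -0.563, 0.223] pointing down, gripper open.
Joint ranges: [-3.08, 3.08], [-0.75, 2.2], [0.22, 2.44], [-1.43, 4.57], [0, 2.65], [-2.85, 2.85]. Speed limits (rad/s): [2.79, 2.79, 3.14, 3.14, 3.14, 3.14].

### API

Orientations are given as a unit quaternion [x, y, z, w].
In Python, from rig import get_obs, imaging, robot gives the robot as it stands.
- The arm moves only by the shell command python3 -m inch 'ROWS' [FORCE]. ROWS is JSON, a list of rows, each a list of 3 entries, a list of its own where there are three numbers: the finger opening in mm, from 0 to 87, then the shift along the tool's x, y, z in mm, then the turn, a rotation vector about the tool's x, y, z in degrees. In form: [[grip, [dx, dy, dz], [wx, wy, wz]], ...]. A call has 1 to 12 rows; each row shifts and turns the pose as measured when the row begins, along the tool's axes as they then stand; what a row does not reach is not made up. A row lasts 1/8 s, in which the tool goes at most 62.5 mm and 10.7 degrees, less where a joint would pass 70% of its speed; a pose out of reach is approached as far as the arm can. A call with a gripper value outside its range is refused whole. The fingers move at their own pace and stop on an object; FORCE is the grip in N (left out, the last holds). Time passes only in rows, so rows that do not move let the fingers close. It gives the time, the measured TCP pose, the force and the opening at its end, in the units of the state.
- get_obs(): the state, without advancing time (a new reading comes with each control period).
- imaging.camera(name): name is "scene" or "top"; returns the picture (384x512x3 uint8, red, green, blue); there is no depth.
- imaging.camera_params(name): a dict with "camera_matrix" (3x3 intrinsics, pixels), "xyz" and "rotation" of the camera in the world. Camera axes: x right, y down, z forward; pixel columns grow to the right and rows downward; lengths in m; the calibration is good to about 2 mm. A picture is of the moment at which its call begins. camera_params takes no time and is no camera call.
- robot.hand_in(): hands the job in, once; it reports no verdict.
Trained networks look in the newest picture that a camera, given by its name, has taken for a name from the list of things; names that differ only in an ending like _2 or _b are one class to them, and where a whole thing is asked for, a point or a joint stands for the part that bears it (a point fixed in the world has none). Each returns a list of dicts, best first, with "confidence" (0 to 1); they miss things now and then, are a little off and sometimes report something else, mostly with a low value. They report only what shows in the picture. A call takes as long as a camera call. They do not tell look-alikes from the thing itself.
- imaging.cut_out(camera, target): "pixels" (384x512 bool, what is visible of it) and "box" ([centre column, centre row, width, height] in pixels, round what is visible of it).
- imaging.tip_of(camera, target): "pixel" ([column, row] in pixels: a listed point, or the origin of a listed thing).
The state is a dict: "time": time; "q": joint angles; "joint_velocities": joint speeds; "joint_torque": joint torques, N m; "position": TCP position; "tool_rot": TCP orientation; "ft_force": force on the tool from outside, world axes, zero at the start; "moment": the same for the moment, N m; "grip_width": finger opening in m.
Only numpy, scipy, OpenCV 4.12 (cv2) and the standard library are available. Lean on these libraries where they do the work, as an engineer would, in place of code of your own. Each camera call takes 0.05 s, during which the arm holds its last target. There are 200 camera calls.

## Working session

There is one attempt and no reset: what is moved stays moved. The work goes in short steps, Python scripts to look and compute and a shell command to move; the robot and the scene stay as the last step left them, time stands still between calls to the robot, and variables do not carry over. Pictures are saved under pics/ and viewed, about 8 in all and at most 12, crops included, and the job is handed in when it is done.

```bash
mkdir -p pics; ls; cat > h.py <<'E'
import numpy as np, cv2
from rig import get_obs, imaging, robot
from scipy.spatial.transform import Rotation as R
def P(c):
    p=imaging.camera_params(c); r=np.array(p["rotation"],float)
    if r.shape!=(3,3): r=R.from_quat(r).as_matrix()
    return np.array(p["camera_matrix"]),r,np.array(p["xyz"])
def at_z(c,px,z):
    K,r,t=P(c); d=r@np.linalg.solve(K,[px[0],px[1],1]); return t+d*(z-t[2])/d[2]
def proj(c,X):
    K,r,t=P(c); v=K@(r.T@(np.array(X)-t)); return v[:2]/v[2]
def snap(c,name):
    im=imaging.camera(c); cv2.imwrite(f"pics/{name}.png",im[:,:,::-1]); return im
E
cat > a.py <<'E'
from h import *
a=snap("scene","s0");b=snap("top","t0")
for c in("scene","top"):
    print(c,P(c)[2])
    for n,z in [("push_face",.058),("stage_seat",.038),("dispenser",0),("tube_rack",.038),("console",0),("start_top",.062),("tip_box",0),("reagent_bottle",0),("sample_jar",0)]:
        for r in imaging.tip_of(c,n)[:3]: print(n,np.round(r["pixel"],1),round(r["confidence"],2),at_z(c,r["pixel"],z).round(4))
cv2.imwrite("pics/both.png",cv2.resize(np.vstack([a,b])[:,:,::-1],None,fx=.78,fy=.78))
E
python3 a.py
```

```text
pics
scene [ 0.83536816 -0.48678174  1.12056093]
push_face [236.2 200.9] 0.94 [0.4721 0.0139 0.058 ]
stage_seat [268.8 231.4] 0.62 [ 0.5896 -0.015   0.038 ]
dispenser [283.5 254.7] 0.93 [ 0.6485 -0.0399  0.    ]
console [285.1  84.3] 0.91 [0.3621 0.5174 0.    ]
console [319.6 117.2] 0.81 [0.5277 0.4414 0.    ]
console [286.5 144.6] 0.65 [0.4852 0.2912 0.    ]
start_top [281.9 131.2] 0.67 [0.4693 0.2861 0.062 ]
start_top [236.8 110.2] 0.64 [0.3081 0.292  0.062 ]
start_top [221.1 154.8] 0.59 [0.3556 0.1234 0.062 ]
tip_box [173.7 304.5] 0.57 [ 0.4694 -0.2954  0.    ]
reagent_bottle [333.3 154. ] 0.83 [0.6272 0.3285 0.    ]
sample_jar [229.  348.5] 0.9 [ 0.647 -0.318  0.   ]
top [0.46078293 0.08285921 1.02142667]
push_face [284.5 211. ] 0.89 [0.4607 0.0048 0.058 ]
push_face [168.5 149.8] 0.17 [0.6339 0.311  0.058 ]
dispenser [300.7 144.2] 0.7 [ 0.6485 -0.0524  0.    ]
tube_rack [292.2 164. ] 0.79 [ 0.5878 -0.0223  0.038 ]
console [102.2 254.9] 0.92 [0.352  0.5157 0.    ]
console [184.8 204.5] 0.89 [0.4869 0.2804 0.    ]
console [182.2 263.3] 0.82 [0.323  0.2904 0.    ]
start_top [177.7 208.7] 0.64 [0.4747 0.2875 0.062 ]
start_top [178.1 272.6] 0.6 [0.3075 0.2889 0.062 ]
start_top [ 93.9 261.7] 0.55 [0.3414 0.5115 0.062 ]
tip_box [391.1 201.8] 0.88 [ 0.478 -0.298  0.   ]
reagent_bottle [170.5 153.8] 0.75 [0.6326 0.3191 0.    ]
sample_jar [393.2 139.2] 0.79 [ 0.6545 -0.3136  0.    ]
```

View pics/both.png

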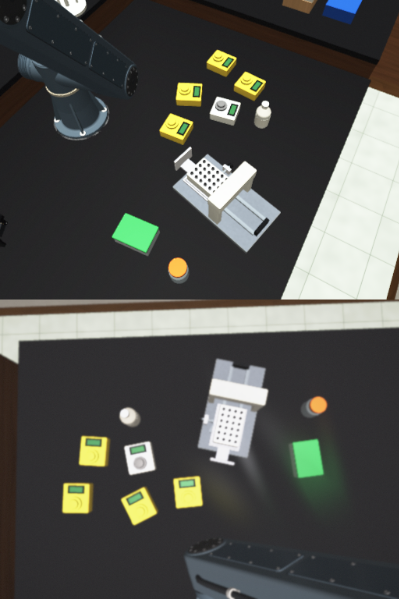

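The picture shows one white console at scene (285,140) and top (180,204), with the dispenser at top (290,165). The other four console shapes, at scene (285,84), (320,117), (237,110) and (221,155), are yellow look-alikes. The white one fits the description. I'll confirm it in an enlarged crop and fit the dispenser yaw.

```bash
cat > b.py <<'E'
from h import *
b=snap("top","t1");s=snap("scene","s1")
for c,im in(("top",b),("scene",s)):
    for n in("dispenser","tube_rack","start_top","console","push_face"):
        for r in imaging.cut_out(c,n)[:5]:
            m=r["pixels"].astype(np.uint8); k=m>0
            rc=cv2.minAreaRect(np.argwhere(k)[:,::-1].astype(np.float32))
            print(c,n,round(r["confidence"],2),np.round(r["box"],1),np.round(rc[0],1),np.round(rc[1],1),round(rc[2],1),im[k].mean(0).round())
            if c=="top" and n=="tube_rack":
                print([at_z(c,p,.085)[:2].round(4).tolist() for p in cv2.boxPoints(rc)])
            if c=="top" and n=="dispenser":
                print([at_z(c,p,.02)[:2].round(4).tolist() for p in cv2.boxPoints(rc)])
x=cv2.resize(b[95:245,150:350],None,fx=4,fy=4,interpolation=cv2.INTER_CUBIC)
cv2.imwrite("pics/c1.png",x[:,:,::-1])
E
python3 b.py
```

```text
top dispenser 0.88 [300.1 145.8  85.1 139.1] [296.5 143.9] [ 75.9 131.9] 16.0 [191. 193. 198.]
[[0.5033, 0.118], [0.8588, 0.0052], [0.7911, -0.1968], [0.44, -0.0805]]
top tube_rack 0.82 [294.9 162.4  43.8  54.6] [293.4 161.8] [34.1 50. ] 11.3 [232. 232. 233.]
[[0.534, 0.0372], [0.6616, 0.0074], [0.6411, -0.0788], [0.5141, -0.0484]]
top start_top 0.61 [178.4 211.   14.2  15. ] [179. 209.] [10. 12.] 90.0 [193. 189. 188.]
top start_top 0.59 [241.8 257.8  11.3  12.4] [240.5 254. ] [12. 11.] 90.0 [246. 246. 123.]
top start_top 0.54 [117.4 199.1  10.2   8.2] [115.5 200. ] [10. 11.] 90.0 [245. 244. 114.]
top console 0.78 [180.6 265.4  45.4  48.7] [178.8 264.1] [37.6 36.2] 63.4 [215. 219. 109.]
top console 0.74 [ 97.9 253.3  42.   38.6] [ 99.5 253.5] [39. 39.] 90.0 [202. 203.  95.]
top console 0.72 [122.6 194.3  38.2  35.2] [120.9 193.9] [36.3 36.9] 4.8 [209. 212. 101.]
top push_face 0.34 [179.1 208.3   9.9  10.5] [178. 209.] [10. 10.] 90.0 [195. 191. 190.]
scene dispenser 0.62 [291.8 255.2 135.8 133.2] [289.6 243.5] [146.6  88.2] 41.6 [183. 190. 194.]
scene dispenser 0.56 [280.4 133.6  11.9
[... 553 characters left out ...]
3.4] [174.4 299.7] [53.8 41.3] 25.3 [ 98. 216. 128.]
scene start_top 0.43 [237.5 112.2   8.    9.7] [236.5 113.5] [9. 9.] 90.0 [242. 237.  93.]
scene console 0.9 [287.2 143.8  35.8  33.9] [288.1 142.2] [34.5 29.7] 16.7 [182. 190. 180.]
scene console 0.79 [283.   82.2  40.7  31.9] [283.8  80.9] [35.3 28. ] 23.2 [185. 180.  70.]
scene console 0.76 [318.2 110.3  43.3  32.3] [319.5 110.5] [36.2 30. ] 26.6 [185. 182.  72.]
scene console 0.74 [243.8 121.4  32.3  36.2] [242.5 121.1] [32.6 29.1] 2.9 [194. 193.  77.]
scene console 0.59 [227.2 166.8  45.5  37.2] [226.2 164.9] [37.5 30.8] 21.8 [196. 196.  80.]
scene push_face 0.7 [245.5 222.4  41.6  64.3] [242.1 226.8] [69.9 28.1] 71.6 [192. 193. 193.]
```

View pics/c1.png

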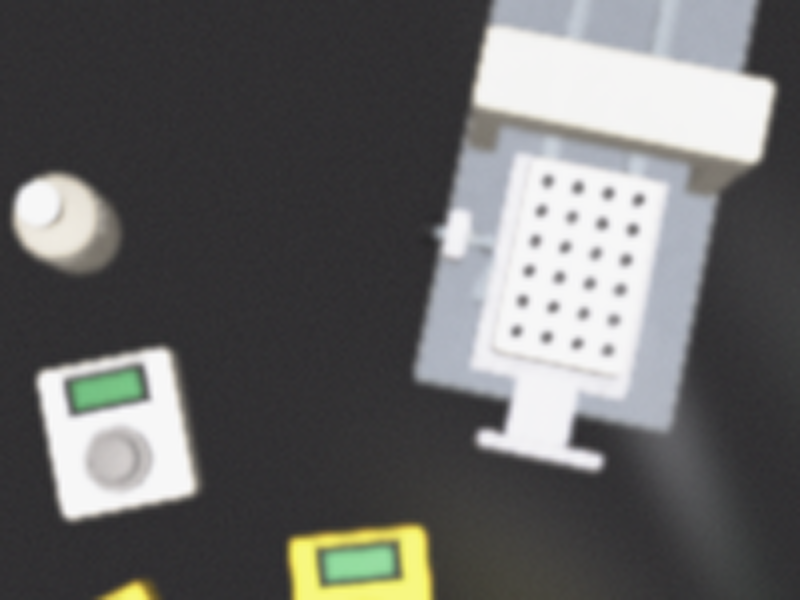

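Confirmed: the white console has its round grey button at crop (116,458), which is top px ≈(178.7,209.5). The plate's top runs from crop (478,440) to (603,464), and the base's near corners are at (415,378) and (672,430).

```bash
cat > c.py <<'E'
from h import *
f=lambda u,v,z:at_z("top",(150+u/4,95+v/4),z)[:2]
def ang(a,b): d=b-a; return np.degrees(np.arctan2(d[1],d[0]))
l,r=f(415,378,.02),f(672,430,.02); print("base",l,r,np.linalg.norm(l-r),ang(r,l)-90,"edge",ang(l,f(490,30,.02)))
a,b=f(478,444,.088),f(603,470,.088); print("plate near top",a,b,np.linalg.norm(a-b),ang(b,a)-90,(a+b)/2)
print("rack col",ang(f(516,331,.09),f(547,181,.09)),ang(f(608,350,.09),f(638,200,.09)))
y=np.radians(-12.5);ux=np.array([np.cos(y),np.sin(y)])
o=(l+r)/2+.15*ux; print("disp origin",o)
print("button",f(114,458,.062),f(118,458,.053), "seat from rack",(f(516,331,.09)+f(638,200,.09))/2)
print("scene btn",at_z("scene",(281.3,132),.062))
o=get_obs();print(o["time"],o["position"],R.from_quat(o["tool_rot"]).as_matrix().round(3),o["grip_width"],o["ft_force"])
E
python3 c.py
```

```text
base [0.52239669 0.0845029 ] [ 0.48142761 -0.09104492] 0.18026509491221707 -13.136475563398307 edge -13.810389610670555
plate near top [0.47458725 0.04519711] [ 0.45570705 -0.03418403] 0.08159551333885912 -13.378784364270388 [0.46514715 0.00550654]
rack col -13.549861810656045 -13.420792876063864
disp origin [ 0.64835655 -0.03573695]
button [0.4725337 0.2854289] [0.47256834 0.28464255] seat from rack [ 0.58783342 -0.02231559]
scene btn [0.4691841  0.28248728 0.062     ]
1.6 [ 0.27175128 -0.56278018  0.22255534] [[-0.     0.435 -0.901]
 [ 0.    -0.901 -0.435]
 [-1.    -0.    -0.   ]] 0.08663385897215516 [ 0.5506176  -0.62406605 -0.32703656]
```

```bash
python3 -m inch '[[0,[0,-45,-39],[0,0,0]],[0,[0,-45,-39],[0,0,0]],[0,[0,-45,-39],[0,0,0]],[0,[0,-45,-39],[0,0,0]],[0,[0,-45,-39],[0,0,0]],[0,[0,-45,-39],[0,0,0]],[0,[0,-45,-39],[0,0,0]],[0,[0,-45,-39],[0,0,0]],[0,[0,0,0],[9.8,0,0]],[0,[0,0,0],[9.8,0,0]],[0,[0,0,0],[9.8,0,0]],[0,[0,0,0],[9.8,0,0]]]' 20
cat > d.py <<'E'
from h import *
import sys
# args: target x y z yawdeg(of push axis) -> shift in tool axes (mm), turn about tool x
t=np.array([float(v) for v in sys.argv[1:4]]); o=get_obs(); M=R.from_quat(o["tool_rot"]).as_matrix()
print("t",o["time"],"pos",np.round(o["position"],4),"F",np.round(o["ft_force"],2),"w",round(o["grip_width"],4))
print("shift mm",(M.T@(t-o["position"])*1e3).round(1))
y=np.radians(float(sys.argv[4])); W=np.array([[0,np.sin(y),-np.cos(y)],[0,-np.cos(y),-np.sin(y)],[-1,0,0]])
print("turn",np.degrees(R.from_matrix(M.T@W).as_rotvec()).round(1),"q6",round(o["q"][5],2))
E
python3 d.py 0.426 0.0146 0.2 -13.4
```

```text
time: 3.1
position: [0.4022, -0.091, 0.2229]
tool_rot: [0.705, -0.092, -0.698, -0.087]
ft_force: [0.3, 0.6, -1.3]
grip_width: 0.0006
t 3.1 pos [ 0.4022 -0.091   0.2229] F [ 0.35  0.62 -1.35] w 0.0006
shift mm [  22.2 -108.4    3.8]
turn [-1.2 -0.6 -0.3] q6 1.33
```

```bash
python3 -m inch '[[0,[11,-54,2],[-1.2,-0.6,0]],[0,[11,-54,2],[0,0,0]],[0,[40,0,0],[0,0,0]],[0,[40,0,0],[0,0,0]],[0,[40,0,0],[0,0,0]],[0,[20,0,0],[0,0,0]]]'
python3 d.py 0.426 0.0146 0.05 -13.4
python3 - <<'E'
from h import *
a=snap("scene","s2");b=snap("top","t2")
x=cv2.resize(a[130:280,170:320],None,fx=3.5,fy=3.5,interpolation=cv2.INTER_CUBIC)
cv2.imwrite("pics/c2.png",x[:,:,::-1])
E
```

```text
time: 3.85
position: [0.4341, 0.0147, 0.0597]
tool_rot: [0.708, -0.086, -0.696, -0.08]
ft_force: [-0.1, -1.0, -0.1]
grip_width: 0.0006
t 3.85 pos [0.4341 0.0147 0.0597] F [-0.13 -0.97 -0.08] w 0.0006
shift mm [9.5 1.9 8. ]
turn [-0.  -1.1 -0.4] q6 1.6
```

View pics/c2.png

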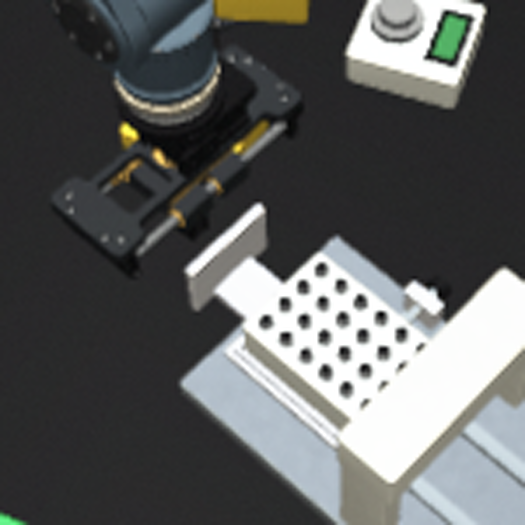

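```bash
python3 -m inch '[[0,[9,2,0],[0,-1,-0.4]],[0,[0,0,-7],[0,0,0]],[0,[0,0,-6],[0,0,0]],[0,[0,0,-5],[0,0,0]]]'; python3 -m inch '[[0,[0,0,-4],[0,0,0]],[0,[0,0,-4],[0,0,0]]]';python3 -m inch '[[0,[0,0,-4],[0,0,0]],[0,[0,0,-4],[0,0,0]]]'; python3 d.py 0.4645 0.0055 0.05 -13.4
```

```text
time: 4.45
position: [0.4544, 0.0073, 0.0527]
tool_rot: [0.704, -0.083, -0.701, -0.083]
ft_force: [1.0, 0.6, 0.2]
grip_width: 0.0008
time: 4.7
position: [0.4595, 0.0061, 0.053]
tool_rot: [-0.701, 0.082, 0.703, 0.083]
ft_force: [-5.3, 0.0, 1.6]
grip_width: 0.0006
time: 4.95
position: [0.4643, 0.005, 0.0529]
tool_rot: [-0.699, 0.082, 0.705, 0.083]
ft_force: [-4.6, 0.4, 3.1]
grip_width: 0.0005
t 4.95 pos [0.4643 0.005  0.0529] F [-4.55  0.44  3.07] w 0.0005
shift mm [ 2.9 -0.5 -0.1]
turn [-0.   0.5  0. ] q6 1.57
```

```bash
python3 -m inch '[[0,[0,0,-7],[0,0,0]],[0,[0,0,-7],[0,0,0]],[0,[0,0,-7],[0,0,0]],[0,[0,0,-7],[0,0,0]]]'; python3 -m inch '[[0,[0,0,-6],[0,0,0]],[0,[0,0,-6],[0,0,0]],[0,[0,0,-6],[0,0,0]]]'; python3 d.py 0.5145 -0.0065 0.053 -13.4
```

```text
time: 5.45
position: [0.4775, 0.002, 0.0517]
tool_rot: [-0.688, 0.081, 0.717, 0.084]
ft_force: [-10.4, 0.6, 7.5]
grip_width: 0.0009
time: 5.82
position: [0.4816, 0.0013, 0.0503]
tool_rot: [-0.677, 0.079, 0.727, 0.085]
ft_force: [-11.0, 1.4, 7.8]
grip_width: 0.0006
t 5.825 pos [0.4816 0.0013 0.0503] F [-10.96   1.36   7.85] w 0.0006
shift mm [ -5.1   0.  -33.6]
turn [ 0.1  4.1 -0. ] q6 1.57
```

```bash
python3 -m inch '[[0,[-2,0,-7],[0,3,0]],[0,[-1,0,-9],[0,2,0]],[0,[-1,0,-9],[0,1,0]]]'; python3 d.py 0.5145 -0.0065 0.053 -13.4
```

```text
time: 6.2
position: [0.4907, -0.0008, 0.0503]
tool_rot: [0.703, -0.082, -0.702, -0.081]
ft_force: [-9.5, -0.6, 2.2]
grip_width: 0.0003
t 6.2 pos [ 0.4907 -0.0008  0.0503] F [-9.45 -0.63  2.2 ] w 0.0003
shift mm [ -2.7   0.1 -24.5]
turn [ 0.2 -0.1 -0.1] q6 1.57
```

```bash
python3 -m inch '[[0,[-1,0,-9],[0,1,0]],[0,[-1,0,-9],[0,1,0]],[0,[-1,0,-9],[0,1,0]],[0,[-1,0,-9],[0,1,0]]]'; python3 d.py 0.5145 -0.0065 0.053 -13.4
```

```text
time: 6.7
position: [0.5078, -0.005, 0.05]
tool_rot: [0.713, -0.083, -0.692, -0.079]
ft_force: [-8.0, 1.0, -1.4]
grip_width: 0.0003
t 6.7 pos [ 0.5078 -0.005   0.05  ] F [-7.97  1.04 -1.41] w 0.0003
shift mm [-2.8 -0.  -7. ]
turn [ 0.2 -1.8 -0.1] q6 1.57
```

```bash
python3 -m inch '[[0,[0,0,-8],[0,-1,0]],[0,[0,0,-8],[0,-1,0]]]'; python3 -m inch '[[0,[0,0,4],[0,0,0]],[0,[0,0,6],[0,0,0]],[0,[0,0,8],[0,0,0]]]';  python3 -m inch '[[0,[0,0,8],[0,0,0]],[0,[0,0,8],[0,0,0]],[0,[0,0,8],[0,0,0]]]'; python3 d.py 0.4 0.02 0.15 -13.4
python3 - <<'E'
from h import *
a=snap("scene","s3");b=snap("top","t3")
x=cv2.resize(a[130:280,170:320],None,fx=3.5,fy=3.5,interpolation=cv2.INTER_CUBIC)
cv2.imwrite("pics/c3.png",x[:,:,::-1])
E
```

```text
time: 6.95
position: [0.5163, -0.0068, 0.0492]
tool_rot: [-0.695, 0.081, 0.71, 0.081]
ft_force: [-7.9, 0.2, 5.7]
grip_width: 0.0008
time: 7.32
position: [0.4988, -0.0025, 0.0493]
tool_rot: [-0.696, 0.081, 0.709, 0.081]
ft_force: [0.0, -0.1, 0.2]
grip_width: 0.0002
time: 7.7
position: [0.4782, 0.0022, 0.0503]
tool_rot: [-0.699, 0.081, 0.706, 0.081]
ft_force: [0.5, -0.3, 0.4]
grip_width: 0.0004
t 7.7 pos [0.4782 0.0022 0.0503] F [ 0.5  -0.31  0.43] w 0.0004
shift mm [-98.9   0.7  81.1]
turn [ 0.2  0.5 -0.1] q6 1.57
```

View pics/c3.png

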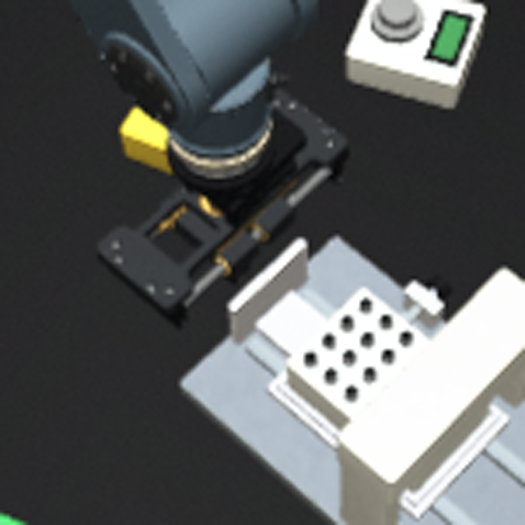

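```bash
python3 -m inch '[[0,[-40,0,5],[0,0,0]],[0,[-50,0,0],[0,0,0]],[0,[0,-55,5],[0,0,0]],[0,[0,-55,5],[0,0,0]],[0,[0,-55,5],[0,0,0]],[0,[0,-55,5],[0,0,0]]]'; python3 d.py 0.471 0.284 0.09 -13.4
python3 - <<'E'
from h import *
g=lambda u,v:at_z("scene",(170+u/3.5,130+v/3.5),.088)[:2]
for a,b in(((263,207),(305,240)),((187,273),(231,307))): print("plate travel",np.linalg.norm(g(*a)-g(*b)))
E
```

```text
time: 8.55
position: [0.5106, 0.2238, 0.1443]
tool_rot: [-0.701, 0.084, 0.703, 0.085]
ft_force: [0.5, -0.9, -0.4]
grip_width: 0.0005
t 8.55 pos [0.5106 0.2238 0.1443] F [ 0.47 -0.85 -0.45] w 0.0005
shift mm [ 54.5 -49.   52.7]
turn [-0.4  0.1  0.1] q6 2.02
plate travel 0.04389617276303654
plate travel 0.044566477727842696
```

Both plate ends moved about 44 mm, so the stage is latched at 0.045. Next I go above the button and look.

```bash
python3 -m inch '[[0,[0,-25,27],[0,0,0]],[0,[0,-24,26],[0,0,0]],[0,[35,0,0],[0,0,0]],[0,[19,0,0],[0,0,0]],[0,[0,0,0],[0,0,0]]]'; python3 d.py 0.471 0.284 0.09 -13.4
python3 - <<'E'
from h import *
a=snap("scene","s4");b=snap("top","t4")
f=lambda i:cv2.resize(i,(400,400),interpolation=cv2.INTER_CUBIC)
cv2.imwrite("pics/c4.png",np.hstack([f(a[85:185,235:335]),f(b[150:250,130:230])])[:,:,::-1])
p=get_obs()["position"];print("scene tcp",proj("scene",p),"btn",proj("scene",[.471,.284,.062]))
E
```

```text
time: 9.18
position: [0.4728, 0.2926, 0.0902]
tool_rot: [0.705, -0.08, -0.7, -0.084]
ft_force: [0.2, -0.8, 0.2]
grip_width: 0.0006
t 9.175 pos [0.4728 0.2926 0.0902] F [ 0.16 -0.75  0.17] w 0.0006
shift mm [ 0.2  8.8 -0.2]
turn [ 0.1 -0.3  0.4] q6 2.15
scene tcp [284.68006833 123.91044259] btn [282.0722338  131.88295155]
```

View pics/c4.png

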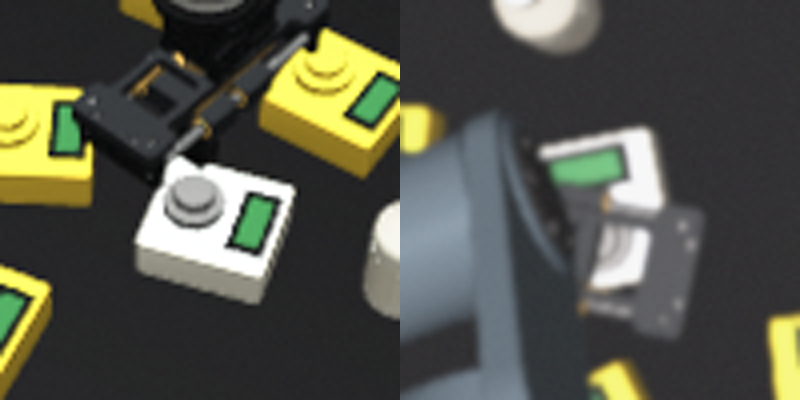

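The scene crop shows the button top at (192,190), which is px (283,132.5), still free under the fingers. That puts the button near (0.4725, 0.2845), so I need about 8 mm along tool y.

```bash
python3 -m inch '[[0,[0,8,-1],[0,0,0]],[0,[10,0,0],[0,0,0]],[0,[10,0,0],[0,0,0]],[0,[3,0,0],[0,0,0]]]'; python3 d.py 0.4725 0.2845 0.055 -13.4;  python3 -m inch '[[0,[5,0,0],[0,0,0]],[0,[5,0,0],[0,0,0]]]'; python3 d.py 0.4725 0.2845 0.055 -13.4
```

```text
time: 9.78
position: [0.4754, 0.284, 0.0695]
tool_rot: [0.707, -0.079, -0.697, -0.086]
ft_force: [0.9, 0.4, 0.1]
grip_width: 0.0004
t 9.775 pos [0.4754 0.284  0.0695] F [0.88 0.43 0.11] w 0.0004
shift mm [14.4  0.3  3.1]
turn [-0.  -0.7  0.6] q6 2.14
time: 10.02
position: [0.4755, 0.2841, 0.0588]
tool_rot: [0.707, -0.079, -0.697, -0.086]
ft_force: [-0.7, -0.8, 3.9]
grip_width: 0.0009
t 10.025 pos [0.4755 0.2841 0.0588] F [-0.74 -0.81  3.86] w 0.0009
shift mm [3.8 0.3 3.1]
turn [-0.  -0.7  0.6] q6 2.14
```

Contact: 3.9 N at 59 mm. I keep pressing to the stop.

```bash
python3 -m inch '[[0,[4,0,0],[0,0,0]],[0,[5,0,0],[0,0,0]]]'; python3 -m inch '[[0,[6,0,0],[0,0,0]],[0,[6,0,0],[0,0,0]]]'
```

```text
time: 10.28
position: [0.4757, 0.2841, 0.0554]
tool_rot: [0.707, -0.079, -0.697, -0.085]
ft_force: [-12.3, -6.2, 59.4]
grip_width: 0.0005
time: 10.52
position: [0.4757, 0.2841, 0.0557]
tool_rot: [0.709, -0.078, -0.696, -0.085]
ft_force: [-8.8, -5.5, 45.7]
grip_width: 0.0003
```

The button is hard against its stop at 55.5 mm (6 mm down). Release it and rise.

```bash
python3 -m inch '[[0,[-8,0,0],[0,0,0]],[0,[-25,0,0],[0,0,0]],[0,[-50,0,0],[0,0,0]],[0,[-50,0,0],[0,0,0]],[0,[0,0,40],[0,0,0]],[0,[0,0,40],[0,0,0]],[0,[0,0,0],[0,0,0]]]'
python3 - <<'E'
from h import *
a=snap("scene","s5");b=snap("top","t5")
cv2.imwrite("pics/c5.png",np.hstack([cv2.resize(a[80:360,140:340],(400,560)),cv2.resize(b[80:300,130:330],(400,560))])[:,:,::-1])
print(at_z("scene",imaging.tip_of("scene","push_face")[0]["pixel"],.058),get_obs()["ft_force"])
E
```

```text
time: 11.4
position: [0.3952, 0.3029, 0.194]
tool_rot: [0.711, -0.077, -0.694, -0.087]
ft_force: [0.4, 0.3, 0.3]
grip_width: 0.0001
[ 0.50817566 -0.00714954  0.058     ] [0.41503352 0.17099875 0.02986205]
```

View pics/c5.png

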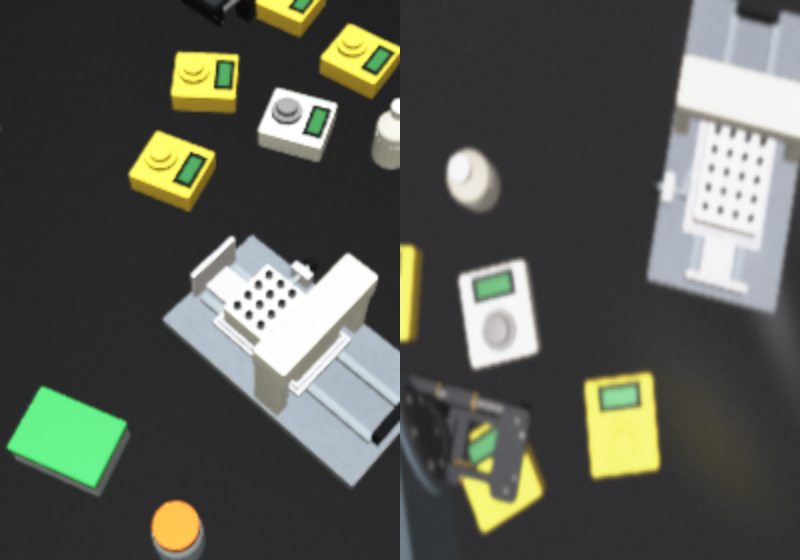

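The crops show the stage still latched, with the plate at (215,265) over the base edge. The button at (288,107) is up, and the other things haven't moved. Handing in.

```bash
python3 -c "from rig import robot; print(robot.hand_in())"
```

```text
the job is handed in; nothing more can be done
None
```

I pushed the stage in by its push plate to about 60 mm and let go, and it sprang back and latched at its middle position. I then pressed the white console's start button down to its stop, let it go, backed the arm off and handed the job in at about 11.5 s.

- **Stage:** after I let go, the scene picture put the plate's travel at 43.9 and 44.6 mm at its two ends, against 45 mm expected. In the last pictures it was still latched. The network's own point in the last scene picture put it slightly lower, at about 42 mm, which is within its error.
- **Button:** the fingers stopped hard at 55.5 mm above the bench, which is about 6 mm down. The shut fingers pressed harder than needed, with a measured force of up to 59 N; the wrist limit is 120 N. The last picture shows the button up again.
- **Surroundings:** the rack, the console, the tip box, the bottle and the jar look unmoved in the last pictures. That is by eye; I did not measure them. At the end the force readings were near zero and the arm was touching nothing.

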